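# Hold the hidden bolt head on its mark

## Task

Reach down into the narrow gap behind the press bracket, take the bolt head by its two flats and turn it anticlockwise (seen from above) until its nose points straight at the raised mark on the ring under it. The bolt springs back if let go, so finish while still gripping it: hold it there, still and on the mark, so that a workmate can run up the nut under the bench. Leave the cheese mould and the round follower beside the bracket where they stand.

Things in the scene. Friction and masses are not known exactly. Their poses are not given: they have to be found in the camera images.
- bracket: Fixed steel press foot: base plate 130 x 150 x 8 mm (x, y, z), two upright walls 6 mm thick, 150 mm long in y, tops 72 mm above the bench, inner faces at x = -38 and +38 mm: a 76 mm gap, open above and at its ends. Outside the walls nothing is above 52 mm. Origin on the bench, under the bolt's axis; x runs from front wall to rear wall, away from the robot, turned up to 17 degrees either way; z up.
- index_ring: Fixed dark disc 74 mm across round the bolt's foot, top 12 mm above the bench. Origin on the bolt's axis at the disc's underside, 8 mm above the bench; x points from the axis to the disc's one raised mark, z up.
- mark (a point): Middle of the mark's top: a raised pale bar 11 mm long (radially), 8 mm wide, on the disc, 25 to 36 mm from the bolt's axis, top 16 mm above the bench; axes as the disc's. It lies toward the rear wall, 11 to 26 degrees anticlockwise (from above) of the bracket's x.
- clamp_bolt: Steel bolt, upright axis in the middle of the gap. Head: upright block 26 mm long (x), 16 mm thick (y), 16 to 42 mm above the bench, pointed nose at the +x end. The flats to grip face +y and -y, so the gripper closes along the bolt's y; from the starting angle fingers up to 110 mm over their backs pass between the walls. Origin on the axis at the head's underside; x points along the nose, z up.
- nose (a point): Tip of the bolt's nose at its top, 20.5 mm from the axis, 40 mm above the bench; axes as the bolt's. The bolt only turns about its upright axis: it starts at a stop, 9 to 24 degrees clockwise of the bracket's x, and turns anticlockwise (from above) up to 86 degrees; the mark is 20 to 50 degrees away. A spring pushes it back clockwise, 0.08 N m at the stop, 0.19 N m at 50 degrees.
- mould: Grey perforated cheese mould, a round cup 105 mm across and 80 mm high, loose, about 190 mm left of the bolt; bystander. Origin at the centre of its underside.
- follower: Pale round mould follower with a knob, 88 mm across and 31 mm high, loose, about 190 mm right of the bolt; bystander. Origin at the centre of its underside.

How it is judged:
By the outcome, as a careful person would: the job done as asked, in the order asked, and still so for the second after the job is handed in, while the arm keeps its last pose, push and grip.
It also fails if it takes over 29 s, if anything falls off the work surface, if the arm or the gripper's body presses on something with over 40 N, if the wrist force passes 120 N, or if a joint passes its speed limit or range.

## Robot

A 7-joint arm with a two-finger parallel gripper is mounted at the origin on the work surface; the furniture and walls round the work are solid. World frame = base frame: x ahead of the robot, y to its left, z up, the work surface at z = 0. Lengths are in m, angles in rad, forces in N, time in s.
With the tool pointing down it reaches from about 0.4 to 0.925 m from the base axis. Payload 5.6 kg.
Tool frame: the origin (TCP) lies between the finger pads, 19 mm behind the fingertips; this is the grasp point; z points along the fingers, y is the line along which they close (so a half turn about z gives the same grasp; the last joint's range is limited). The gripper opens to 85 mm and grips with 20 to 120 N. Pads are 22 mm wide; open, the fingers measure 114 mm over their backs; the gripper's body (76 mm by 85 mm) begins 54 mm behind the grasp point. The pads swing forward as they close: fully open they stand 13 mm farther back than shut.
Start: joints at [1.205, 0.468, -0.012, 1.603, 0.006, 1.071, -0.056], TCP at [0.206, -0.616, 0.25] pointing down, gripper open.
Joint ranges: [-2.53, 2.53], [-0.31, 2.02], [-1.57, 1.55], [0.28, 2.44], [-1.29, 4.43], [0.15, 1.84], [-2.92, 2.92]. Speed limits (rad/s): [2.57, 2.57, 3.14, 3.14, 3.14, 3.14, 3.14].

## Interface

Orientations are given as a unit quaternion [x, y, z, w].
In Python, from station import env gives the robot as it stands.
- The arm moves only by the tool carry_out, never from a script. Its argument "motion" is a list of rows, each an object with "translation": the shift along the tool's x, y, z as a fraction of full scale, a list of three; "yaw": the turn about the tool's z as a fraction of full scale. In form: [{"translation": [dx, dy, dz], "yaw": yaw}, ...]. A call has 1 to 20 rows; each row is the pose to reach, as a shift and turn from the pose commanded when the call began, along the tool's axes at that moment; what a row does not reach only later rows make up. Full scale, the value 1, is 8 cm for a shift and 60 degrees for a turn. A row lasts 1/12 s, in which the tool goes at most 41.7 mm and 7.16 degrees, less where a joint would pass 70% of its speed; a pose out of reach is approached as far as the arm can. A call with a number of a shift or a turn outside -1 to 1 is refused whole. A call with a gripper value outside its range is refused whole. "grip" is the opening, from 0 (shut) to 1 (fully open), set as the call begins (left out, the last holds). The fingers move at their own pace and stop on an object; the grip force is fixed at half the most. Time passes only in rows, so rows that repeat a pose let the fingers close. It gives the time, the measured TCP pose, the force, the opening and the grip force at its end, in the units of the state.
- env.get_obs(): the state, without advancing time (a new reading comes with each control period).
- env.read_camera(name): name is "side" or "top"; returns a dict with "color" (480x640x3 uint8, red, green, blue), "depth" (480x640 float32, m along the optical axis (not along the pixel's ray), 0 where there is no reading), "fx", "fy", "cx", "cy" (pixels), "k1" (the pictures are not rectified: a ray, as slopes to the right and down, at radius r is drawn at 1 + k1 r^2 times it, then the intrinsics apply), "R" (3x3) and "t" (3): a world point X has camera coordinates R X + t. Camera axes: x right, y down, z forward; pixel columns grow to the right and rows downward; lengths in m; the calibration is good to about 2 mm. A picture is of the moment at which its call begins.
- env.hand_in(): hands the job in; it is judged then, once.
The state is a dict: "clock": time; "qpos": joint angles; "joint_velocities": joint speeds; "tau": joint torques, N m; "tcp_pos": TCP position; "eef_rot": TCP orientation; "wrist_force": force on the tool from outside, world axes, zero at the start; "torque": the same for the moment, N m; "opening": finger opening in m; "grip_force": force on a finger pad.
Only numpy, scipy, OpenCV 4.12 (cv2) and the standard library are available. Lean on these libraries where they do the work, as an engineer would, in place of code of your own. Each camera call takes 0.05 s, during which the arm holds its last target. There are 200 camera calls.

## Working session

There is one attempt and no reset: what is moved stays moved. The work goes in short steps, Python scripts to look and compute and a tool call to move; the robot and the scene stay as the last step left them, time stands still between calls to the robot, and variables do not carry over. Pictures are saved under pics/ and viewed, at most 10 in all, crops included, and the job is handed in when it is done.

Besides the shell and the picture viewer there is one more tool, called after "Call:" by a JSON object that holds its "name" and its "arguments". carry_out: Moves the arm, as the interface text tells. Its arguments: {"type":"object","properties":{"motion":{"type":"array","items":{"type":"object","properties":{"translation":{"type":"array","items":{"type":"number","minimum":-1,"maximum":1}},"yaw":{"type":"number","minimum":-1,"maximum":1}}}},"grip":{"type":"number"}},"required":["motion"]}

```bash
mkdir -p pics; cat > h.py <<'E'
import numpy as np, cv2
from station import env
def cloud(c):
    v,u=np.mgrid[0:480,0:640]
    K=np.array([[c['fx'],0,c['cx']],[0,c['fy'],c['cy']],[0,0,1.]])
    p=cv2.undistortPoints(np.stack([u,v],-1).reshape(-1,1,2).astype(float),K,np.array([c['k1'],0,0,0.])).reshape(480,640,2)
    d=c['depth'][...,None].astype(float)
    X=np.concatenate([p*d,d],-1)
    return (X-c['t'])@c['R']
E
python3 - <<'E'
from h import *
o=env.get_obs();print({k:np.round(v,3) for k,v in o.items()})
for n in('top','side'):
    c=env.read_camera(n);cv2.imwrite(f'pics/{n}0.png',c['color'][...,::-1]);np.savez(f'{n}0.npz',**c)
    print(n,np.round(c['R'],3).tolist(),c['t'],c['fx'],c['k1'],(c['depth']==0).mean())
E
```

```text
{'clock': np.float64(0.0), 'qpos': array([ 1.205,  0.468, -0.012,  1.604,  0.006,  1.071, -0.056]), 'joint_velocities': array([ 0.   , -0.001,  0.001, -0.   ,  0.001,  0.002, -0.001]), 'tau': array([ 0.0000e+00, -5.3237e+01,  2.1000e-02, -2.5131e+01,  1.1000e-02,
        8.0000e-03,  0.0000e+00]), 'tcp_pos': array([ 0.206, -0.616,  0.249]), 'eef_rot': array([ 0.987,  0.161, -0.   , -0.001]), 'wrist_force': array([-0.183,  0.601,  0.421]), 'torque': array([ 0.071, -0.027, -0.067]), 'grip_force': np.float64(0.0), 'opening': np.float64(0.085)}
top [[0.007, -1.0, 0.021], [-0.988, -0.01, -0.155], [0.155, -0.019, -0.988]] [-0.03454502  0.42322193  1.15765635] 551.2880430170105 0.010159374501663905 0.0041796875
side [[0.981, -0.196, 0.008], [-0.07, -0.391, -0.918], [0.183, 0.899, -0.397]] [-0.42043381  0.06383476  1.00230414] 592.9405707310217 -0.018436465518000537 0.004075520833333333
```

View pics/top0.png

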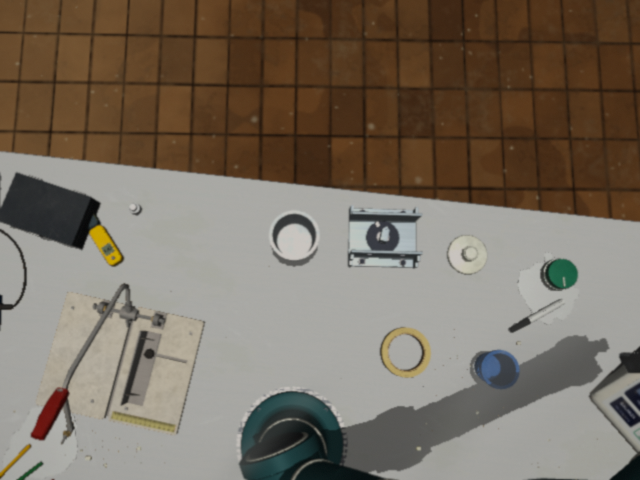

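View pics/side0.png

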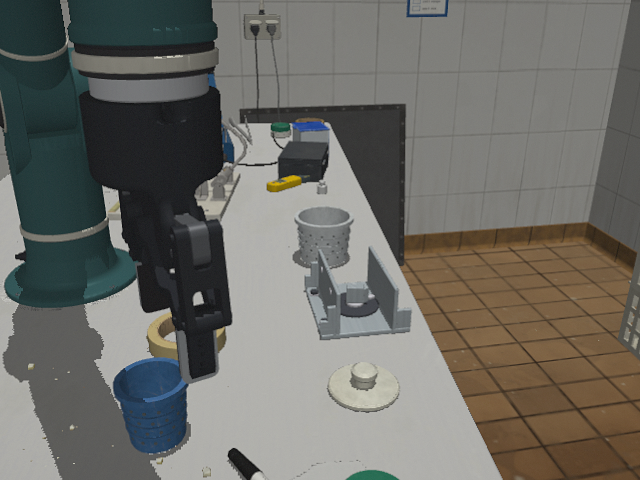

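The top view shows the bracket at about (384,237), with the bolt at about (382,235). The mould is at (295,237) and the follower at (467,254). The side view shows the bolt head at about (357,292), between the walls.

```bash
python3 - <<'E'
from h import *
c=dict(np.load('top0.npz'));P=cloud(c);col=c['color']
s=dict(np.load('side0.npz'));Q=cloud(s)
a=cv2.resize(col[200:275,340:430],None,fx=6,fy=6,interpolation=cv2.INTER_CUBIC)
b=cv2.resize(s['color'][240:345,295:420],None,fx=4.2,fy=4.2,interpolation=cv2.INTER_CUBIC)
H=max(a.shape[0],b.shape[0]);im=np.zeros((H,a.shape[1],3),np.uint8);im[:a.shape[0]]=a
cv2.imwrite('pics/ct.png',im[...,::-1]);cv2.imwrite('pics/cs.png',b[...,::-1])
p=P[200:275,340:430].reshape(-1,3)
w=p[(p[:,2]>.064)&(p[:,2]<.08)]
print('wall pts',len(w),w.mean(0))
# split rows
k=w[:,0]>w[:,0].mean()
for m in(k,~k):
    l=cv2.fitLine(w[m][:,:2].astype(np.float32),cv2.DIST_HUBER,0,.01,.01).ravel();print('wall',m.sum(),w[m].mean(0),w[m].min(0),w[m].max(0),np.degrees(np.arctan2(l[1],l[0])))
h=p[(p[:,2]>.034)&(p[:,2]<.05)];print('head',len(h))
print(np.round(h,3).tolist()[:80])
q=Q[240:345,295:420].reshape(-1,3)
for lo,hi in((.066,.08),(.036,.048)):
    m=q[(q[:,2]>lo)&(q[:,2]<hi)];print('side',lo,len(m),np.round(np.median(m,0),4))
print('P at',P[235,382],P[242,380])
E
```

```text
wall pts 461 [ 0.43815681 -0.19646696  0.0707085 ]
wall 232 [ 0.47878324 -0.19733231  0.07058893] [ 0.47499795 -0.27066067  0.064121  ] [ 0.48370042 -0.12234973  0.07719239] 89.279045
wall 229 [ 0.39699814 -0.19559027  0.07082963] [ 0.39273526 -0.26892577  0.06402403] [ 0.40141098 -0.12037469  0.07762053] 88.883224
head 335
[[0.504, -0.124, 0.035], [0.504, -0.126, 0.038], [0.504, -0.128, 0.038], [0.502, -0.124, 0.036], [0.502, -0.126, 0.038], [0.501, -0.128, 0.041], [0.499, -0.123, 0.042], [0.5, -0.126, 0.034], [0.499, -0.128, 0.038], [0.501, -0.266, 0.036], [0.501, -0.268, 0.039], [0.502, -0.271, 0.035], [0.497, -0.123, 0.041], [0.498, -0.126, 0.036], [0.497, -0.128, 0.038], [0.499, -0.266, 0.037], [0.498, -0.267, 0.04], [0.499, -0.271, 0.036], [0.495, -0.124, 0.038], [0.496, -0.126, 0.035], [0.495, -0.128, 0.036], [0.496, -0.267, 0.041], [0.497, -0.27, 0.038], [0.493, -0.124, 0.037], [0.492, -0.126, 0.04], [0.493, -0.128, 0.037], [0.495, -0.268, 0.035], [0.491, -0.126, 0.037], [0.492, -0.265, 0.038], [0.492, -0.267, 0.039], [0.492, -0.269, 0.04], [0.488, -0.124, 0.037], [0.49, -0.2
[... 589 characters left out ...]
0.128, 0.035], [0.478, -0.13, 0.036], [0.478, -0.135, 0.034], [0.478, -0.137, 0.036], [0.478, -0.139, 0.037], [0.477, -0.141, 0.038], [0.478, -0.143, 0.037], [0.477, -0.145, 0.039], [0.476, -0.147, 0.043], [0.477, -0.15, 0.038], [0.477, -0.151, 0.041], [0.478, -0.154, 0.036], [0.478, -0.156, 0.038], [0.476, -0.158, 0.044], [0.477, -0.16, 0.04], [0.477, -0.162, 0.041], [0.478, -0.165, 0.038], [0.477, -0.167, 0.041], [0.477, -0.169, 0.04], [0.477, -0.171, 0.042], [0.477, -0.173, 0.042], [0.476, -0.174, 0.048], [0.477, -0.178, 0.041]]
side 0.066 488 [ 0.4755 -0.2092  0.0706]
side 0.036 932 [ 0.4324 -0.1913  0.0411]
P at [ 0.43710009 -0.18935877  0.04510927] [ 0.42643378 -0.18929063  0.01587319]
```

View pics/ct.png

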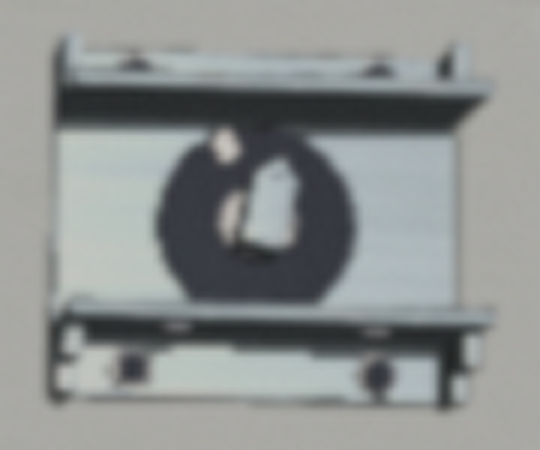

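View pics/cs.png

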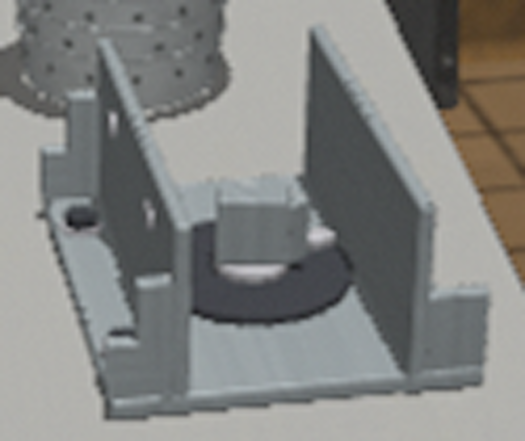

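The top crop shows the mark at about (226,147) and the head, with its nose at about (280,157) and its rear edge at about y=245. A pale collar is visible below the head. The side crop agrees. Next I'll fit the angles.

```bash
cat > fit.py <<'E'
from h import *
from scipy.optimize import minimize, least_squares
def K(c):return np.array([[c['fx'],0,c['cx']],[0,c['fy'],c['cy']],[0,0,1.]]),np.array([c['k1'],0,0,0.])
def proj(c,X):
    k,d=K(c);return cv2.projectPoints(np.asarray(X,float).reshape(-1,1,3),cv2.Rodrigues(c['R'])[0],c['t'],k,d)[0].reshape(-1,2)
def plane(c,uv,z):
    k,d=K(c);n=cv2.undistortPoints(np.asarray(uv,float).reshape(-1,1,2),k,d).reshape(-1,2)
    r=np.c_[n,np.ones(len(n))]@c['R'];o=-c['R'].T@c['t'];return o+r*((z-o[2])/r[:,2])[:,None]
S=8
def mask(c,polys,x0,y0,w,h):
    m=np.zeros((h*S,w*S),np.uint8)
    for X in polys:
        q=(proj(c,X)-[x0-.5,y0-.5])*S
        cv2.fillConvexPoly(m,cv2.convexHull(q.astype(np.float32)).astype(np.int32),255)
    return cv2.resize(m,(w,h),interpolation=cv2.INTER_AREA)/255.
def prism(xy,z0,z1,a,cx,cy):
    ca,sa=np.cos(a),np.sin(a);xy=np.array(xy)@np.array([[ca,sa],[-sa,ca]])+[cx,cy]
    return np.r_[np.c_[xy,0*xy[:,:1]+z0],np.c_[xy,0*xy[:,:1]+z1]]
E
python3 - <<'E'
from fit import *
c=dict(np.load('top0.npz'));x0,y0,w,h=340,200,90,75
I=c['color'][y0:y0+h,x0:x0+w].astype(float)
# disc circle: dark edge points
g=cv2.cvtColor(c['color'],cv2.COLOR_RGB2GRAY)[y0:y0+h,x0:x0+w].astype(float)
# subpixel radial edges
from scipy.ndimage import map_coordinates
def resid(p): 
    return edges-p
ctr=proj(c,[[.4379,-.1965,.012]])[0];pts=[]
for t in np.radians(np.r_[-50:51:4,130:231:4]): # image left/right sides
    # world dir +-y
    th=t+np.pi/2
    rs=np.arange(.028,.047,.0002)
    X=np.c_[.4379+rs*np.cos(th),-.1965+rs*np.sin(th),0*rs+.012]
    q=proj(c,X)-[x0,y0];v=map_coordinates(g,[q[:,1],q[:,0]],order=1)
    d=np.gradient(v);i=d[15:].argmax()+15
    if v[min(i+15,len(v)-1)]-v[i-15]>60: pts.append(X[i,:2])
pts=np.array(pts)
r=least_squares(lambda p:np.hypot(*(pts-p[:2]).T)-.037,[.4379,-.1965],loss='soft_l1',f_scale=.0005)
print('disc',len(pts),r.x,np.std(r.fun));cx,cy=r.x
# mark & head classes
R,G,B=I[...,0],I[...,1],I[...,2]
print('cols mark',I[24,37],'head',I[34,45],I[38,47],'disc',I[40,30],'plate',I[35,15])
pk=np.clip((R-40)/(200-40),0,1)
# mark : intensity weight near
yy,xx=np.mgrid[0:h,0:w];sel=(abs(xx-37.5)<5)&(abs(yy-24.5)<5)
# exclude plate: fit by render
hx=[[-.013,-.008],[-.013,.008],[.010,.008],[.0205,0],[.010,-.008]]
mk=[[.025,-.004],[.025,.004],[.036,.004],[.036,-.004]]
def wt(m):return (R-40)*m
print(np.round(R[18:32,32:52]).astype(int));print(np.round((R-B)[18:32,32:44]).astype(int))
print(np.round(G[24:44,36:52]).astype(int));print(np.round((R-B)[24:44,36:52]).astype(int))
E
```

```text
disc 52 [ 0.43839159 -0.19485381] 0.0005487122873653112
cols mark [195. 191. 185.] head [176. 186. 189.] [167. 172. 172.] disc [58. 59. 67.] plate [186. 196. 191.]
[[ 43  43  44  43  43  42  44  43  43  42  42  43  42  43  43  42  43  43
   43  43]
 [ 49  48  48  46  46  47  46  45  45  45  44  45  42  43  43  45  43  45
   44  43]
 [ 69  68  64  60  62  64  59  51  49  49  46  44  42  44  48  50  52  53
   54  52]
 [114 108  95  86 102 116  99  65  52  51  47  45  44  50  55  61  64  68
   69  71]
 [159 148 122 115 152 173 148  92  59  55  52  52  51  55  56  59  62  66
   75  92]
 [154 134 110 133 179 193 172 121  71  56  56  54  54  55  55  56  56  61
   76 108]
 [102  84  82 125 176 195 187 149  88  58  55  55  54  55  57  56  55  54
   63  84]
 [ 64  59  62  92 148 185 182 144  87  59  56  56  56  62  67  66  58  55
   54  60]
 [ 57  54  57  73 121 157 145 101  67  55  56  60  72  92 105  97  70  56
   54  55]
 [ 55  56  56  61  78  92  85  66  57  57  65  89 116 139 150 133  87  60
   54  55]
 [ 57  55  57  58  59  59  58  57  56  62  90 134 159 162 158 145 109  71
   57  55]
 
[... 2951 characters left out ...]
 -13 -14 -12 -11  -9  -9  -9]
 [ -5   3   7   8   2  -5  -8 -10 -13 -13 -13 -13 -10  -9  -8  -8]
 [ -2   6   9   7  -1  -7  -8 -12 -13 -14 -14 -12  -8  -7  -8 -10]
 [  0   6   8   6  -3  -8  -9 -11 -12 -12 -13 -10  -6  -6  -8  -9]
 [  0   7   8   5  -3  -6  -7  -9 -11 -12 -12  -8  -2  -4  -8 -10]
 [ -1   6   6   2  -1  -2  -4  -8 -10 -12 -11  -5   0  -2  -8  -9]
 [ -3   3   4   1   1   0  -5  -9 -11 -11  -9  -3   2  -3  -9  -9]
 [ -7  -1   1   1  -2  -2  -5  -8  -9 -10  -8  -3   0  -5  -9 -10]
 [ -9  -7  -5  -4  -3  -4  -4  -5  -5  -8  -7  -5  -4  -7 -10  -9]
 [-10  -9  -7  -6  -5  -3  -4  -4  -5  -6  -7  -8  -9 -10 -10 -10]
 [ -9  -9  -9  -8  -7  -6  -5  -4  -5  -7  -9  -9 -10 -10  -9 -10]]
```

```bash
cat >> fit.py <<'E'
hx=[[-.013,-.008],[-.013,.008],[.0125,.008],[.0205,0],[.0125,-.008]]
mk=[[.025,-.004],[.025,.004],[.036,.004],[.036,-.004]]
circ=lambda r:[[r*np.cos(t),r*np.sin(t)] for t in np.linspace(0,6.283,40)]
def run(c,win,p0,disc=57,head=185,full=False):
    x0,y0,w,h,valid=win
    g=cv2.cvtColor(c['color'],cv2.COLOR_RGB2GRAY)[y0:y0+h,x0:x0+w].astype(float)
    def model(p):
        cx,cy,a,m,r=p[:5]*[.001,.001,.0174533,.0174533,.001]
        im=np.full((h,w),float(disc))
        for poly,v in(((prism(circ(r),.012,.016,0,cx,cy)),p[6]),(prism(mk,.012,.016,m,cx,cy),p[7]),(prism(hx,.016,.042,a,cx,cy),p[8])):
            k=mask(c,[poly],x0,y0,w,h);im=im*(1-k)+v*k
        return cv2.GaussianBlur(im,(0,0),max(.2,abs(p[5])))
    f=lambda p:np.mean(np.minimum(np.abs(model(p)-g),60)[valid]**2)
    best=None
    for k in range(3):
        s0=np.vstack([p0]+[p0+np.eye(len(p0))[i]*[2,2,5,5,1,.3,20,20,20][i]*(-1)**k for i in range(len(p0))])
        o=minimize(f,p0,method='Nelder-Mead',options=dict(maxiter=1500,initial_simplex=s0,xatol=.01,fatol=.01));p0=o.x
    return o.x,o.fun,model(o.x),g
E
python3 - <<'E'
from fit import *
from scipy.optimize import minimize
c=dict(np.load('top0.npz'))
x0,y0,w,h=370,219,26,28;v=np.ones((h,w),bool);v[:8,:5]=0;v[:3]=0;v[:9,17:]=0
x,f,m,g=run(c,(x0,y0,w,h,v),np.array([438.4,-194.9,-15,18,13,.8,165,190,185.]))
print('top',np.round(x,2),f)
big=lambda a:cv2.resize(np.clip(a,0,255).astype(np.uint8),None,fx=9,fy=9,interpolation=cv2.INTER_NEAREST)
A=np.hstack([big(g),big(m)])
s=dict(np.load('side0.npz'))
q=proj(s,[[x[0]/1e3,x[1]/1e3,.02]]);print(q)
x0,y0,w,h=343,278,34,32;v=np.ones((h,w),bool)
for i in range(h):
    for j in range(w):
        X=plane(s,[[x0+j,y0+i]],.012)[0]
        # disc floor only or the head area
        if np.hypot(X[0]-x[0]/1e3,X[1]-x[1]/1e3)>.0345 : v[i,j]=0
v[:10,:]=0
x2,f2,m2,g2=run(s,(x0,y0,w,h,v),np.r_[x[:5],.8,190,200,120])
print('side',np.round(x2,2),f2)
B=np.hstack([big(g2*v),big(m2*v)])
H=np.zeros((A.shape[0]+B.shape[0],max(A.shape[1],B.shape[1])),np.uint8);H[:A.shape[0],:A.shape[1]]=A;H[A.shape[0]:,:B.shape[1]]=B
cv2.imwrite('pics/fit.png',H)
E
```

```text
top [ 439.65 -195.12  -18.78   22.36   13.4     0.84  166.72  192.25  163.75] 256.58544440650144
[[354.33333507 296.79690974]]
side [ 439.34 -197.55   -8.36   24.94   12.31    0.88  185.01  195.78  106.32] 125.6013345157045
```

View pics/fit.png

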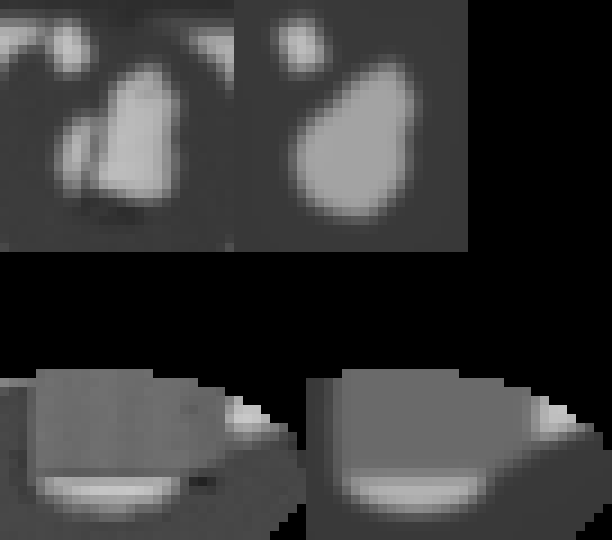

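The fit shows that in the top view the head's side face is dark. I'll model that and refit with the disc centre held near its measured place.

```bash
cat > fit2.py <<'E'
from fit import *
def run2(c,win,p0,prior,disc=57):
    x0,y0,w,h,valid=win
    g=cv2.cvtColor(c['color'],cv2.COLOR_RGB2GRAY)[y0:y0+h,x0:x0+w].astype(float)
    def model(p):
        cx,cy,a,m,r=p[:5]*[.001,.001,.0174533,.0174533,.001]
        im=np.full((h,w),float(disc))
        H=prism(hx,.016,.042,a,cx,cy)
        for poly,v in((prism(circ(r),.012,.016,0,cx,cy),p[6]),(prism(mk,.012,.016,m,cx,cy),p[7]),(H,p[8]),(H[5:],p[9])):
            k=mask(c,[poly],x0,y0,w,h);im=im*(1-k)+v*k
        return cv2.GaussianBlur(im,(0,0),max(.2,abs(p[5])))
    f=lambda p:np.mean(np.minimum(np.abs(model(p)-g),70)[valid]**2)+20*np.sum((p[:2]-prior)**2)
    for k in range(4):
        s0=np.vstack([p0]+[p0+np.eye(len(p0))[i]*[1,1,5,5,1,.3,20,20,20,20][i]*(-1)**k for i in range(len(p0))])
        o=minimize(f,p0,method='Nelder-Mead',options=dict(maxiter=1200,initial_simplex=s0,xatol=.01,fatol=.01));p0=o.x
    return o.x,o.fun,model(o.x),g
E
python3 - <<'E'
from fit2 import *
c=dict(np.load('top0.npz'))
x0,y0,w,h=370,219,26,28;v=np.ones((h,w),bool);v[:8,:5]=0;v[:3]=0;v[:9,17:]=0
for a0 in(-10,-20):
    x,f,m,g=run2(c,(x0,y0,w,h,v),np.array([438.4,-194.9,a0,18,11,.8,165,190,70,185.]),[438.2,-195.1])
    print('top',np.round(x,2),f)
s=dict(np.load('side0.npz'))
x0,y0,w,h=343,270,34,40;v=np.ones((h,w),bool)
for i in range(h):
    for j in range(w):
        X=plane(s,[[x0+j,y0+i]],.012)[0];Y=plane(s,[[x0+j,y0+i]],.042)[0]
        if np.hypot(X[0]-.4384,X[1]+.195)>.0345 and np.hypot(Y[0]-.4384,Y[1]+.195)>.013: v[i,j]=0
x2,f2,m2,g2=run2(s,(x0,y0,w,h,v),np.r_[x[:5],.8,190,200,106,180],[438.2,-195.1])
print('side',np.round(x2,2),f2)
for n,z in((x,0),): print('rel',x[3]-x[2],x2[3]-x2[2])
big=lambda a:cv2.resize(np.clip(a,0,255).astype(np.uint8),None,fx=8,fy=8,interpolation=cv2.INTER_NEAREST)
A=np.hstack([big(g),big(m)]);B=np.hstack([big(g2*v),big(m2*v)])
H=np.zeros((A.shape[0]+B.shape[0],max(A.shape[1],B.shape[1])),np.uint8);H[:A.shape[0],:A.shape[1]]=A;H[A.shape[0]:,:B.shape[1]]=B
cv2.imwrite('pics/fit2.png',H)
o=env.get_obs();from scipy.spatial.transform import Rotation as T
M=T.from_quat(o['eef_rot']).as_matrix();print(np.round(M,4).tolist(),np.degrees(np.arctan2(M[1,1],M[0,1])),o['tcp_pos'])
E
```

```text
top [ 438.63 -195.01  -13.81   21.42   13.19    0.9   220.39  190.89   22.38
  183.61] 33.006318497770444
top [ 438.55 -195.07  -13.95   21.64   13.42    0.84  207.84  189.51   26.16
  181.03] 33.444164246358895
side [ 438.82 -195.69  -11.26   20.75   13.37    1.14  178.52  190.55  106.55
  179.39] 330.26914333992227
rel 35.59144020425663 32.010220581661486
[[0.9484, 0.3171, -0.0006], [0.3171, -0.9484, 0.0015], [-0.0001, -0.0016, -1.0]] -71.5094596384219 [ 0.20597532 -0.61599628  0.24910721]
```

View pics/fit2.png

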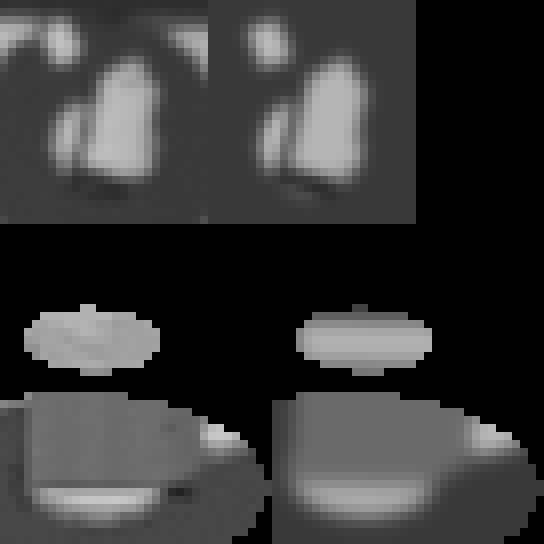

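The top fit is good: axis at (0.4386, −0.195), bolt at −13.9° and mark at +21.5°. Now I'll move in.

Call:
{"name": "carry_out", "arguments": {"motion": [{"translation":[0.885,-0.814,0.2],"yaw":0},{"translation":[0.885,-0.814,0.2],"yaw":0},{"translation":[0.885,-0.814,0.2],"yaw":0},{"translation":[0.885,-0.814,0.2],"yaw":0}], "grip": 1}}

```text
clock: 0.43
tcp_pos: [0.2558, -0.5277, 0.233]
eef_rot: [0.986, 0.164, 0.0, -0.002]
wrist_force: [0.5, -0.5, 0.6]
opening: 0.0855
grip_force: 0.0
```

Call:
{"name": "carry_out", "arguments": {"motion": [{"translation":[0.885,-0.814,0.2],"yaw":0},{"translation":[0.885,-0.814,0.2],"yaw":0},{"translation":[0.885,-0.814,0.2],"yaw":0},{"translation":[0.885,-0.814,0.2],"yaw":0}]}}

```text
clock: 0.77
tcp_pos: [0.3012, -0.4446, 0.2173]
eef_rot: [0.987, 0.164, 0.0, -0.001]
wrist_force: [-0.4, 0.6, -0.0]
opening: 0.0855
grip_force: 0.0
```

Call:
{"name": "carry_out", "arguments": {"motion": [{"translation":[0.885,-0.814,0.2],"yaw":0},{"translation":[0.885,-0.814,0.2],"yaw":0},{"translation":[0.885,-0.814,0.2],"yaw":0},{"translation":[0.885,-0.814,0.2],"yaw":0}]}}

```text
clock: 1.1
tcp_pos: [0.3472, -0.3615, 0.2016]
eef_rot: [0.987, 0.163, 0.0, -0.001]
wrist_force: [-1.0, -0.5, 0.8]
opening: 0.0853
grip_force: 0.0
```

Call:
{"name": "carry_out", "arguments": {"motion": [{"translation":[0.885,-0.814,0.2],"yaw":0},{"translation":[0.885,-0.814,0.2],"yaw":0},{"translation":[0.885,-0.814,0.2],"yaw":0},{"translation":[0.885,-0.814,0.2],"yaw":0}]}}

```text
clock: 1.43
tcp_pos: [0.3935, -0.2783, 0.1858]
eef_rot: [0.987, 0.163, 0.0, -0.0]
wrist_force: [-0.6, -1.0, 0.2]
opening: 0.0856
grip_force: 0.0
```

Call:
{"name": "carry_out", "arguments": {"motion": [{"translation":[0.885,-0.814,0.2],"yaw":0.54},{"translation":[0.885,-0.814,0.2],"yaw":0.54},{"translation":[0.885,-0.814,0.2],"yaw":0.54},{"translation":[0.885,-0.814,0.2],"yaw":0.54},{"translation":[0.885,-0.814,0.2],"yaw":0.54},{"translation":[0.885,-0.814,0.2],"yaw":0.54},{"translation":[0.885,-0.814,0.2],"yaw":0.54},{"translation":[0.885,-0.814,0.2],"yaw":0.54},{"translation":[0.885,-0.814,0.2],"yaw":0.54}]}}

```text
clock: 2.18
tcp_pos: [0.4384, -0.1967, 0.1701]
eef_rot: [0.993, -0.121, 0.0, 0.0]
wrist_force: [0.1, 0.6, -0.5]
opening: 0.085
grip_force: 0.0
```

```bash
cat > st.py <<'E'
from h import *
from scipy.spatial.transform import Rotation as T
import sys
o=env.get_obs();M=T.from_quat(o['eef_rot']).as_matrix()
print(o['clock'],o['tcp_pos'],'phi',np.degrees(np.arctan2(M[1,0],M[0,0])),'tilt',np.round(M[:,2],4),'F',np.round(o['wrist_force'],1),'T',np.round(o['torque'],2),'op',o['opening'],o['grip_force'])
print(np.round(o['qpos'],2))
if len(sys.argv)<2:
    d=M.T@(np.array([.4386,-.195,.040])-o['tcp_pos']);print('shift/0.08',d/.08)
E
python3 st.py
```

```text
2.1833 [ 0.43838779 -0.19670345  0.1700933 ] phi -13.925591628569123 tilt [ 2.e-04 -5.e-04 -1.e+00] F [ 0.1  0.6 -0.5] T [-0.   -0.02 -0.03] op 0.08497095030527564 0.0
[ 0.45  0.3  -0.12  2.07  0.05  0.77 -1.51]
shift/0.08 [-0.00300802 -0.02199087  1.62615629]
```

Call:
{"name": "carry_out", "arguments": {"motion": [{"translation":[0,-0.02,0.4]},{"translation":[0,-0.02,0.8]},{"translation":[0,-0.02,0.85]},{"translation":[0,-0.02,0.85]}]}}

```text
invalid input
```

Call:
{"name": "carry_out", "arguments": {"motion": [{"translation":[0,0,0.2]},{"translation":[0,0,0.4]},{"translation":[0,0,0.6]},{"translation":[0,0,0.7]},{"translation":[0,0,0.77]},{"translation":[0,0,0.77]},{"translation":[0,0,0.77]}]}}

```text
invalid input
```

```bash
python3 st.py; python3 - <<'E'
from h import *
c=env.read_camera('side');cv2.imwrite('pics/s1.png',cv2.resize(c['color'][200:340,280:440],None,fx=4,fy=4)[...,::-1])
E
```

```text
2.1833 [ 0.43838779 -0.19670345  0.1700933 ] phi -13.925591628569123 tilt [ 2.e-04 -5.e-04 -1.e+00] F [ 0.1  0.6 -0.5] T [-0.   -0.02 -0.03] op 0.08497095030527564 0.0
[ 0.45  0.3  -0.12  2.07  0.05  0.77 -1.51]
shift/0.08 [-0.00300802 -0.02199087  1.62615629]
```

View pics/s1.png

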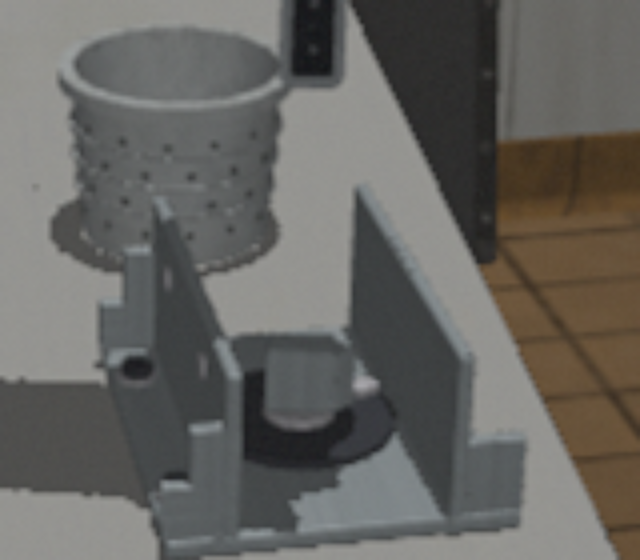

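The calls were refused because yaw was left out, so nothing moved. The view shows the bolt head at (310,385) in the crop and one finger above it at (315,40).

Call:
{"name": "carry_out", "arguments": {"motion": [{"translation":[0,-0.02,0.4],"yaw":0},{"translation":[0,-0.02,0.8],"yaw":0},{"translation":[0,-0.02,0.85],"yaw":0},{"translation":[0,-0.02,0.85],"yaw":0}]}}

```text
clock: 2.57
tcp_pos: [0.4375, -0.1936, 0.1006]
eef_rot: [0.993, -0.121, -0.002, -0.001]
wrist_force: [-0.1, 0.6, 0.1]
opening: 0.0852
grip_force: 0.0
```

Call:
{"name": "carry_out", "arguments": {"motion": [{"translation":[0,0,0.2],"yaw":0},{"translation":[0,0,0.4],"yaw":0},{"translation":[0,0,0.6],"yaw":0},{"translation":[0,0,0.7],"yaw":0},{"translation":[0,0,0.77],"yaw":0},{"translation":[0,0,0.77],"yaw":0},{"translation":[0,0,0.77],"yaw":0}]}}

```text
clock: 3.15
tcp_pos: [0.4396, -0.1941, 0.0412]
eef_rot: [0.993, -0.121, 0.001, 0.0]
wrist_force: [0.5, 0.1, 0.9]
opening: 0.0854
grip_force: 0.0
```

```bash
python3 st.py; python3 - <<'E'
from h import *
c=env.read_camera('side');cv2.imwrite('pics/s2.png',cv2.resize(c['color'][200:340,280:440],None,fx=4,fy=4)[...,::-1])
E
```

```text
3.15 [ 0.43958018 -0.19410454  0.0411595 ] phi -13.90690698889346 tilt [ 1.e-03 -5.e-04 -1.e+00] F [0.5 0.1 0.9] T [ 0.02 -0.05 -0.02] op 0.08542139046338773 0.0
[ 0.42  0.53 -0.09  2.13  0.1   0.48 -1.56]
shift/0.08 [-0.00921858  0.01380711  0.01448646]
```

View pics/s2.png

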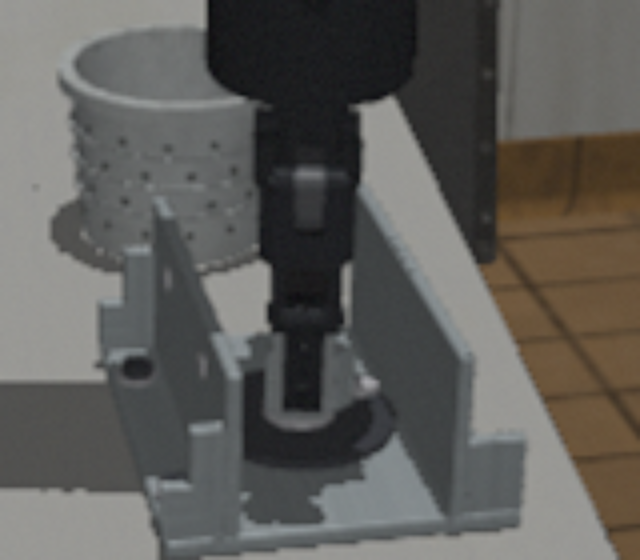

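The open fingers straddle the head, with the near finger at (305,370), and they clear the walls. I'll close now.

Call:
{"name": "carry_out", "arguments": {"motion": [{"translation":[-0.005,0.01,0.01],"yaw":0},{"translation":[-0.005,0.01,0.01],"yaw":0},{"translation":[-0.005,0.01,0.01],"yaw":0},{"translation":[-0.005,0.01,0.01],"yaw":0},{"translation":[-0.005,0.01,0.01],"yaw":0},{"translation":[-0.005,0.01,0.01],"yaw":0},{"translation":[-0.005,0.01,0.01],"yaw":0},{"translation":[-0.005,0.01,0.01],"yaw":0},{"translation":[-0.005,0.01,0.01],"yaw":0},{"translation":[-0.005,0.01,0.01],"yaw":0},{"translation":[-0.005,0.01,0.01],"yaw":0},{"translation":[-0.005,0.01,0.01],"yaw":0}], "grip": 0}}

```text
clock: 4.2
tcp_pos: [0.4383, -0.1951, 0.0399]
eef_rot: [0.993, -0.121, 0.0, 0.0]
wrist_force: [-1.9, -0.9, 5.7]
opening: 0.0144
grip_force: 60.5
```

```bash
python3 st.py
```

```text
4.2 [ 0.43830426 -0.19513654  0.03991017] phi -13.915794246385381 tilt [-1.e-04 -8.e-04 -1.e+00] F [-1.9 -0.9  5.7] T [-0.28  0.42  0.17] op 0.014394579859491306 60.46532213687897
[ 0.42  0.53 -0.09  2.13  0.1   0.48 -1.55]
shift/0.08 [ 0.00317791 -0.0025448  -0.00112446]
```

Gripped cleanly and centred. Now I'll turn it.

Call:
{"name": "carry_out", "arguments": {"motion": [{"translation":[0,0,0],"yaw":-0.05},{"translation":[0,0,0],"yaw":-0.1},{"translation":[0,0,0],"yaw":-0.16},{"translation":[0,0,0],"yaw":-0.22},{"translation":[0,0,0],"yaw":-0.28},{"translation":[0,0,0],"yaw":-0.34},{"translation":[0,0,0],"yaw":-0.4},{"translation":[0,0,0],"yaw":-0.46},{"translation":[0,0,0],"yaw":-0.52},{"translation":[0,0,0],"yaw":-0.56},{"translation":[0,0,0],"yaw":-0.59},{"translation":[0,0,0],"yaw":-0.59},{"translation":[0,0,0],"yaw":-0.59},{"translation":[0,0,0],"yaw":-0.59}]}}

```text
clock: 5.37
tcp_pos: [0.4383, -0.1958, 0.0399]
eef_rot: [0.983, 0.186, -0.0, 0.001]
wrist_force: [-2.2, -4.2, 5.9]
opening: 0.015
grip_force: 60.5
```

```bash
python3 st.py; python3 - <<'E'
from h import *
a=[]
for n,(y,x,h,w) in dict(side=(265,330,55,60),top=(200,350,55,60)).items():
    c=env.read_camera(n);np.savez(f'{n}3.npz',**c);a.append(cv2.resize(c['color'][y:y+h,x:x+w],None,fx=6.5,fy=6.5,interpolation=cv2.INTER_CUBIC))
cv2.imwrite('pics/s3.png',np.hstack(a)[...,::-1])
E
```

```text
5.3667 [ 0.43833763 -0.19575544  0.03994328] phi 21.38271231528168 tilt [ 1.0e-04 -1.3e-03 -1.0e+00] F [-2.2 -4.2  5.9] T [-0.65  0.41 -0.19] op 0.014965729436007706 60.5160391330719
[ 0.55  0.55 -0.24  2.12  0.27  0.5  -1.09]
shift/0.08 [ 0.00649653 -0.00759636 -0.00072054]
```

View pics/s3.png

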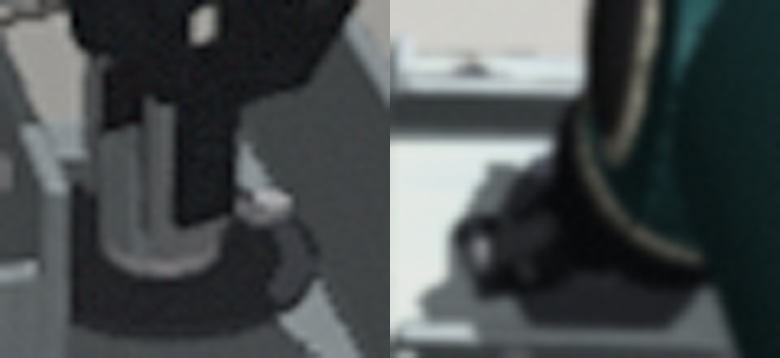

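In the side crop the gripped head's nose side faces the pale mark at (265,205), and the fingers are clear of the mark and walls. The tool is at 21.4° against a mark angle of about 21.5°. I'll settle briefly, confirm it is still, and hand in.

Call:
{"name": "carry_out", "arguments": {"motion": [{"translation":[0,0,0],"yaw":0},{"translation":[0,0,0],"yaw":0},{"translation":[0,0,0],"yaw":0},{"translation":[0,0,0],"yaw":0},{"translation":[0,0,0],"yaw":0},{"translation":[0,0,0],"yaw":0},{"translation":[0,0,0],"yaw":0},{"translation":[0,0,0],"yaw":0},{"translation":[0,0,0],"yaw":0},{"translation":[0,0,0],"yaw":0}]}}

```text
clock: 6.3
tcp_pos: [0.4383, -0.1957, 0.0399]
eef_rot: [0.983, 0.186, -0.0, 0.001]
wrist_force: [-2.1, -2.4, 5.4]
opening: 0.015
grip_force: 60.5
```

```bash
python3 st.py; python3 - <<'E'
from fit import *
# rear/near vertical edge of the head in side view: compare measured column profile with predictions
s=dict(np.load('side3.npz'))
g=cv2.cvtColor(s['color'],cv2.COLOR_RGB2GRAY)
for r in(288,292,296,300): print(r,g[r,340:370].tolist())
for a in(12,17,21.4,26):
    H=prism(hx,.016,.042,np.radians(a),.4386,-.1952);q=proj(s,H);print(a,'rear far',np.round(q[[1,6]],1).tolist(),'rear near',np.round(q[[0,5]],1).tolist())
print('mark top',np.round(proj(s,prism(mk,.016,.016,np.radians(21.5),.4386,-.1952)[:4]),1).tolist())
E
```

```text
6.3 [ 0.43830439 -0.19573754  0.03992214] phi 21.385970633492015 tilt [-0.     -0.0013 -1.    ] F [-2.1 -2.4  5.4] T [-0.67  0.39 -0.2 ] op 0.014973495583492005 60.51782548427582
[ 0.55  0.55 -0.24  2.12  0.27  0.5  -1.09]
shift/0.08 [ 0.00680197 -0.00723593 -0.00098539]
288 [147, 146, 132, 97, 65, 74, 83, 78, 81, 81, 80, 63, 63, 77, 83, 89, 64, 24, 21, 24, 31, 32, 28, 33, 29, 25, 64, 126, 114, 70]
292 [86, 72, 68, 73, 69, 70, 76, 77, 78, 79, 86, 72, 64, 78, 81, 88, 62, 18, 24, 27, 29, 26, 26, 26, 25, 21, 91, 136, 144, 144]
296 [73, 37, 34, 34, 30, 62, 78, 78, 78, 78, 89, 71, 63, 79, 84, 80, 53, 21, 27, 28, 27, 26, 27, 26, 24, 23, 81, 101, 92, 113]
300 [72, 34, 37, 37, 31, 63, 79, 77, 79, 79, 89, 83, 69, 79, 84, 89, 84, 67, 65, 76, 79, 84, 89, 76, 55, 36, 35, 33, 39, 41]
12 rear far [[343.6, 298.4], [344.0, 283.3]] rear near [[348.2, 303.3], [348.6, 287.9]]
17 rear far [[343.5, 298.8], [343.9, 283.7]] rear near [[348.9, 303.5], [349.4, 288.2]]
21.4 rear far [[343.6, 299.2], [344.0, 284.0]] rear near [[349.6, 303.7], [350.1, 288.4]]
26 rear far [[343.6, 299.6], [344.0, 284.4]] rear near [[350.4, 303.9], [350.9, 288.5]]
mark top [[368.4, 296.0], [365.2, 293.9], [370.9, 292.1], [374.1, 294.2]]
```

```bash
python3 -c "
from station import env
print(env.hand_in())"
```

```text
the job is handed in; nothing more can be done
None
```

I turned the bolt to about 21.4°, against a mark measured at about 21.5°, and handed the job in with the gripper still holding it there; the arm never touched the mould or the follower.

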